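# Line up pivot bushes by size in a divided shelf bin

### The arm

A 7-joint arm with a two-finger parallel gripper is mounted at the origin on the work surface. World frame = base frame: x ahead of the robot, y to its left, z up, the work surface at z = 0. Lengths are in m, angles in rad, forces in N, time in s.
With the tool pointing down it reaches from about 0.4 to 0.875 m from the base axis. Payload 19.3 kg.
Tool frame: the origin (TCP) lies at the very end of the fingers, on their centre line; the grasp point (between the pads) lies 19 mm behind it; y points along the fingers, x is the direction in which the jaws open and shut, and the axes are right-handed (so a half turn about y gives the same grasp; the last joint's range is limited). The gripper opens to 85 mm and grips with 20 to 120 N. Pads are 22 mm wide; open, the fingers measure 114 mm over their backs; the gripper's body (76 mm by 85 mm) begins 54 mm behind the grasp point. The pads swing forward as they close: fully open they stand 13 mm farther back than shut.
Start: joints at [1.043, 0.521, -0.036, 1.599, 0.021, 1.021, -0.113], TCP at [0.276, -0.561, 0.231] pointing down, gripper open.
Joint ranges: [-2.91, 2.91], [-0.3, 2.13], [-1.5, 1.42], [0.17, 2.43], [-1.26, 4.41], [0.16, 1.93], [-2.52, 2.52]. Speed limits (rad/s): [1.89, 1.89, 2.39, 2.39, 3.01, 3.01, 3.01].

### API

Orientations are given as [roll, pitch, yaw] about the fixed x, y, z axes, in that order (R = Rz(yaw) Ry(pitch) Rx(roll)).
In Python, from workcell import bot gives the robot as it stands. The module is installed in compiled form; this text tells all that it offers.
- The arm moves only by the shell command python3 -m crank 'ROWS' [FORCE]. ROWS is JSON, a list of rows, each an object of numbers: "hand": the closure, from 0 (fully open) to 1 (shut); "dx", "dy", "dz": the shift along the tool's x, y, z in mm; "yaw": the turn about the tool's y in rad. In form: [{"hand": .., "dx": .., "dy": .., "dz": .., "yaw": ..}, ...]. A call has 1 to 12 rows; each row is the pose to reach, as a shift and turn from the pose commanded when the call began, along the tool's axes at that moment; what a row does not reach only later rows make up. A row lasts 1/12 s, in which the tool goes at most 41.7 mm and 7.16 degrees, less where a joint would pass 70% of its speed; a pose out of reach is approached as far as the arm can. A call with a gripper value outside its range is refused whole. The fingers move at their own pace and stop on an object; FORCE is the grip in N (left out, the last holds). Time passes only in rows, so rows that repeat a pose let the fingers close. It gives the time, the measured TCP pose, the force and the opening at its end, in the units of the state.
- bot.observe(): the state, without advancing time (a new reading comes with each control period).
- bot.grab_frame(name): name is "scene" or "side" or "wrist"; returns the picture (420x560x3 uint8, red, green, blue); there is no depth.
- bot.camera_info(name): a dict with "fx", "fy", "cx", "cy" (pixels), "rvec" (rotation vector, rad) and "tvec" (3), from world to camera coordinates, as OpenCV has them. Camera axes: x right, y down, z forward; pixel columns grow to the right and rows downward; lengths in m; the calibration is good to about 2 mm. A picture is of the moment at which its call begins: read the wrist's pose just before it. camera_info takes no time and is no camera call; for the wrist camera it gives the pose at the moment of the call.
- bot.job_done(): hands the job in, once; it reports no verdict.
The state is a dict: "clock": time; "qpos": joint angles; "qd": joint speeds; "joint_efforts": joint torques, N m; "position": TCP position; "tool_rot": TCP orientation; "force": force on the tool from outside, world axes, zero at the start; "moment": the same for the moment, N m; "grip_width": finger opening in m.
Only numpy, scipy, OpenCV 4.12 (cv2) and the standard library are available. Lean on these libraries where they do the work, as an engineer would, in place of code of your own. Each camera call takes 0.05 s, during which the arm holds its last target.

### The job

Put the four collared steel bushes away in the long divided yellow bin, lined up in order of size, one to a compartment: the smallest in the shortest compartment at the label end, then each next size along, up to the largest in the longest compartment, each standing on its collar flat on the compartment floor. Leave the linkage ball and the spanner where they lie.

Things in the scene. Friction and masses are not known exactly. Their poses are not given: they have to be found in the camera images.
- bush1: The smallest of the four plain steel collared bushes, loose on the bench: a tube 28 mm in outside diameter with a 16 mm bore, 40 mm tall over all, with a round collar 40 mm in diameter and 6 mm thick at its foot; about 0.16 kg. It starts standing on its collar. Origin: centre of the collar's underside; z along the bore, up when it stands on its collar.
- bush2: The second smallest of the four plain steel collared bushes, loose on the bench: a tube 36 mm in outside diameter with a 24 mm bore, 50 mm tall over all, with a round collar 50 mm in diameter and 6 mm thick at its foot; about 0.27 kg. It starts standing on its collar. Origin: centre of the collar's underside; z along the bore, up when it stands on its collar.
- bush3: The second largest of the four plain steel collared bushes, loose on the bench: a tube 46 mm in outside diameter with a 34 mm bore, 60 mm tall over all, with a round collar 60 mm in diameter and 7 mm thick at its foot; about 0.42 kg. It starts standing on its collar. Origin: centre of the collar's underside; z along the bore, up when it stands on its collar.
- bush4: The largest of the four plain steel collared bushes, loose on the bench: a tube 56 mm in outside diameter with a 42 mm bore, 70 mm tall over all, with a round collar 70 mm in diameter and 7 mm thick at its foot; about 0.67 kg. It starts standing on its collar. Origin: centre of the collar's underside; z along the bore, up when it stands on its collar.
- pocket1: Compartment 1 of 4, counted from the label end, of the long yellow divided bin: flat floor with a black rubber liner, 60 mm long (x) by 132 mm wide (y) inside. The shortest, at the label end: outside it the bin has a sloping plate with a white paper label, reaching 28 mm out. Origin: centre of the liner's top, 4 mm above the bench; x points along the bin away from the label end, y across it, z up.
- pocket2: Compartment 2 of 4, counted from the label end, of the long yellow divided bin: flat floor with a black rubber liner, 70 mm long (x) by 132 mm wide (y) inside. All outer walls of the bin rise 41 mm above the liners, its grey dividers 35 mm; walls and dividers are 3 mm thick. Origin: centre of the liner's top, 4 mm above the bench; x points along the bin away from the label end, y across it, z up.
- pocket3: Compartment 3 of 4, counted from the label end, of the long yellow divided bin: flat floor with a black rubber liner, 80 mm long (x) by 132 mm wide (y) inside. The bin is 315 mm long, 138 mm wide and 45 mm high, fixed, and may lie at any angle on the bench. Origin: centre of the liner's top, 4 mm above the bench; x points along the bin away from the label end, y across it, z up.
- pocket4: Compartment 4 of 4, counted from the label end, of the long yellow divided bin: flat floor with a black rubber liner, 90 mm long (x) by 132 mm wide (y) inside. The longest, at the end away from the label. Origin: centre of the liner's top, 4 mm above the bench; x points along the bin away from the label end, y across it, z up.
- linkball: Bystander: a dark steel tractor linkage ball, 56 mm in diameter and 45 mm high between its flat ends, with a 28 mm bore, standing on the bench. Origin: centre of its lower flat.
- spanner: Bystander: a steel spanner 200 mm long lying flat on the bench. Origin: centre of its underside; x along it.
Not all that is in view belongs to the job. What is shaped like the bush2 but green is not meant.

How it is judged:
At the end, for the whole second after the job is handed in: Every bush stands in its own compartment (smallest in compartment 1 at the label end, up to the largest in compartment 4), its origin within 50 mm horizontally of the compartment's centre and its collar's underside within 4 mm of the liner's height, upright within 0.1 rad, at rest (below 0.02 m/s) (horizontal distance between bush1 and pocket1 below 0.05 m and z of bush1 in the frame of pocket1 between -0.004 and 0.004 m and angle between each of bush1, bush2, bush3, bush4's own z axis and vertical below 0.1 rad and linear speed of each of bush1, bush2, bush3, bush4 below 0.02 m/s and horizontal distance between bush2 and pocket2 below 0.05 m and z of bush2 in the frame of pocket2 between -0.004 and 0.004 m and horizontal distance between bush3 and pocket3 below 0.05 m and z of bush3 in the frame of pocket3 between -0.004 and 0.004 m and horizontal distance between bush4 and pocket4 below 0.05 m and z of bush4 in the frame of pocket4 between -0.004 and 0.004 m); the robot touches nothing.
It fails at once if the linkage ball is moved by more than 30 mm (distance of linkball from where it was at the start of the episode above 0.03 m).
It fails at once if the spanner is moved by more than 30 mm (distance of spanner from where it was at the start of the episode above 0.03 m).
It also fails if it takes over 112 s, if anything falls off the work surface, if the arm or the gripper's body presses on something with over 40 N, if the wrist force passes 120 N, or if a joint passes its speed limit or range.

## Working session

There is one attempt and no reset: what is moved stays moved. The work goes in short steps, Python scripts to look and compute and a shell command to move; the robot and the scene stay as the last step left them, time stands still between calls to the robot, and variables do not carry over. Pictures are saved under pics/ and viewed, and the job is handed in when it is done.

```bash
mkdir -p pics; python3 - <<'E'
from workcell import bot
import cv2
s=bot.observe()
for k,v in s.items(): print(k,v)
for n in ["scene","side","wrist"]:
    c=bot.camera_info(n); print(n,c)
    cv2.imwrite(f"pics/{n}0.png",cv2.cvtColor(bot.grab_frame(n),cv2.COLOR_RGB2BGR))
E
```

```text
clock 0.0
qpos [ 1.04280161  0.52204493 -0.03633797  1.6000003   0.02118348  1.02107231
 -0.11280886]
qd [-5.14522654e-04 -7.93305456e-04  8.06651767e-04 -6.42000552e-06
 -2.83137130e-04  3.73210998e-04  9.61381455e-06]
joint_efforts [-2.11582687e-04 -9.27092528e+01  1.98002435e+00 -3.69928944e+01
  1.78687682e-02  8.18172324e-03 -8.36879212e-05]
position [ 0.27606276 -0.56035759  0.23070909]
tool_rot [-1.57085738e+00  1.13904146e-03 -1.11302010e+00]
force [-0.08546207  0.81508546 -0.77840989]
moment [-0.00365879 -0.02564232 -0.01999307]
grip_width 0.08544476569337076
scene {'fx': 509.65894672886594, 'fy': 509.65894672886594, 'cx': 294.251290803664, 'cy': 200.873319316083, 'rvec': array([ 2.24212739,  1.4287728 , -0.3927678 ]), 'tvec': array([-0.18944286, -0.46063371,  1.67187073])}
side {'fx': 447.65224894285586, 'fy': 447.65224894285586, 'cx': 273.09490679968565, 'cy': 207.4296749799373, 'rvec': array([ 0.90465803, -2.52245567,  1.04468816]), 'tvec': array([0.40651158, 0.31107255, 0.66810883])}
wrist {'fx': 358.41380278474657, 'fy': 358.41380278474657, 'cx': 275.5812882083298, 'cy': 209.96508052905617, 'rvec': array([-2.46217443,  1.53179475,  0.21445984]), 'tvec': array([-0.62446509, -0.03443239,  0.37896592])}
```

View pics/scene0.png

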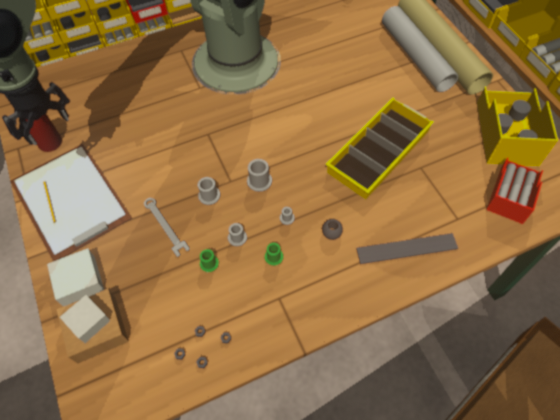

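View pics/side0.png

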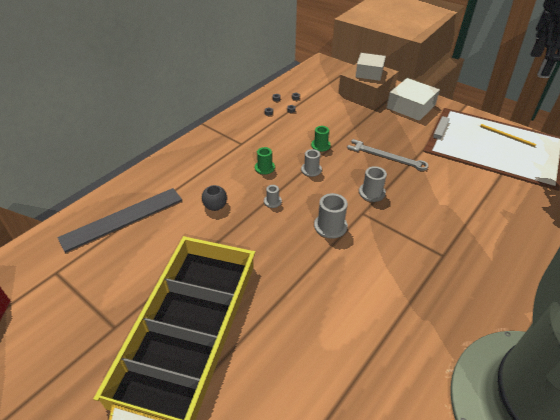

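View pics/wrist0.png

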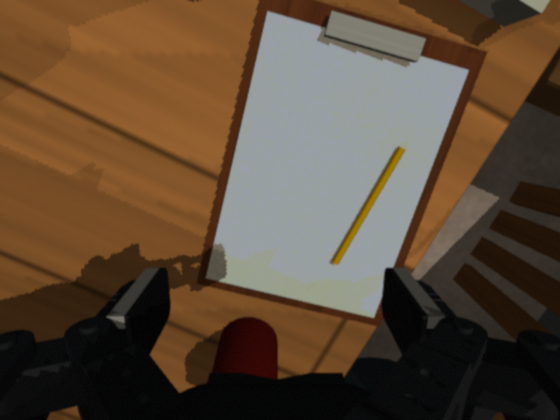

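```bash
cat > h.py <<'E'
import numpy as np, cv2
from workcell import bot
def crop(src,x0,y0,x1,y1,out,s=None):
    im=cv2.imread(src)[y0:y1,x0:x1]; s=s or min(800/(x1-x0),600/(y1-y0))
    s=int(s); im=cv2.resize(im,None,fx=s,fy=s,interpolation=cv2.INTER_CUBIC)
    for x in range((x0//20+1)*20,x1,20):
        cv2.line(im,((x-x0)*s,0),((x-x0)*s,6),(0,0,255),1); cv2.putText(im,str(x),((x-x0)*s-10,18),0,.4,(255,255,255),1)
    for y in range((y0//20+1)*20,y1,20):
        cv2.line(im,(0,(y-y0)*s),(6,(y-y0)*s),(0,0,255),1); cv2.putText(im,str(y),(8,(y-y0)*s+4),0,.4,(255,255,255),1)
    cv2.imwrite(out,im); print(im.shape)
def proj(c,P):
    P=np.atleast_2d(np.array(P,float))
    K=np.array([[c['fx'],0,c['cx']],[0,c['fy'],c['cy']],[0,0,1]])
    return cv2.projectPoints(P,np.array(c['rvec']),np.array(c['tvec']),K,None)[0][:,0]
def back(c,uv,z):
    uv=np.atleast_2d(np.array(uv,float))
    R=cv2.Rodrigues(np.array(c['rvec']))[0]; t=np.array(c['tvec'])
    d=np.c_[(uv[:,0]-c['cx'])/c['fx'],(uv[:,1]-c['cy'])/c['fy'],np.ones(len(uv))]@R
    o=-R.T@t
    return o+d*((z-o[2])/d[:,2])[:,None]
E
python3 - <<'E'
from h import *
crop("pics/scene0.png",180,150,350,275,"pics/s1.png")
crop("pics/scene0.png",320,90,440,205,"pics/s2.png")
crop("pics/side0.png",190,110,440,250,"pics/d1.png")
crop("pics/side0.png",90,225,270,420,"pics/d2.png")
E
```

```text
(500, 680, 3)
(575, 600, 3)
(420, 750, 3)
(585, 540, 3)
```

View pics/s1.png

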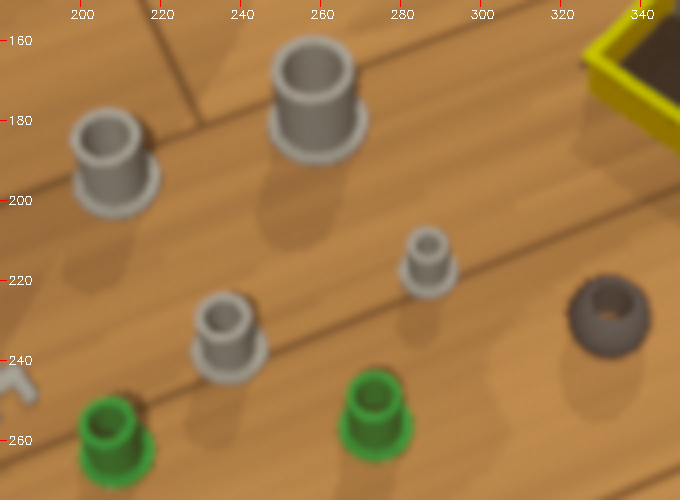

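View pics/s2.png

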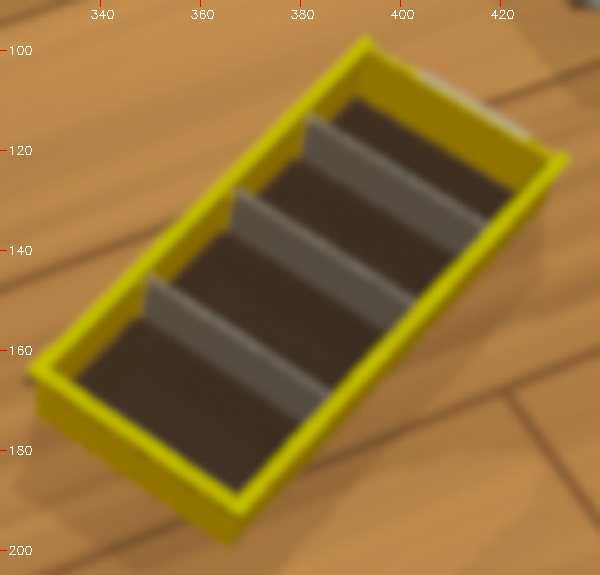

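View pics/d1.png

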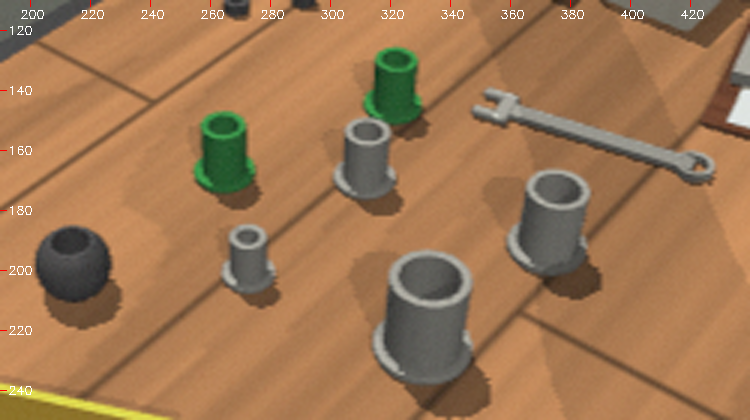

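View pics/d2.png

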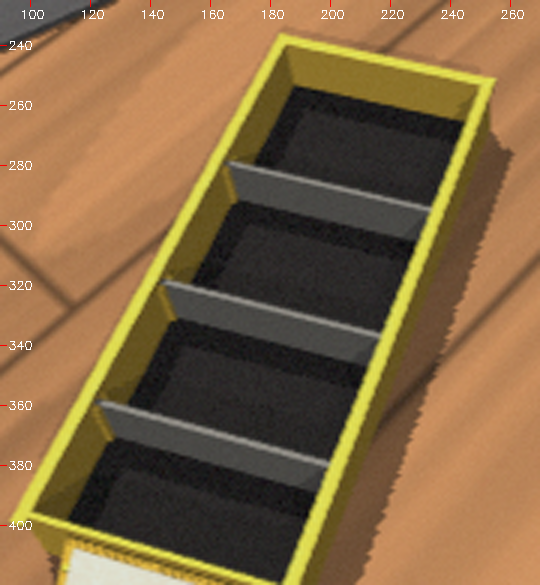

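```bash
python3 - <<'E'
from h import *
from scipy.optimize import least_squares
np.set_printoptions(precision=4,suppress=True)
cs,cd=bot.camera_info("scene"),bot.camera_info("side")
H=[.04,.05,.06,.07]
S=[(287,211.3),(236,229.3),(206.5,184.5),(258.3,167.5)]
D=[(272.3,189),(312.3,154),(375.7,173.3),(333.3,202.7)]
for i in range(4):
    print(i+1,back(cs,S[i],H[i])[0],back(cd,D[i],H[i])[0])
a=back(cs,[(393.2,97.4),(433.6,121.6),(367.6,193.4),(326.4,164)],.045)
b=back(cd,[(184.3,236.7),(254.7,251.7),(94.7,397.7)],.045)
print(a);print(b)
for p in (a,): print([np.linalg.norm(p[i]-p[(i+1)%4]) for i in range(4)])
print(np.linalg.norm(b[0]-b[1]),np.linalg.norm(b[0]-b[2]))
print("ball",back(cs,[(332.5,229)],.02),back(cd,[(214.5,198)],.0225), "green",back(cs,[(208,249*1.0)],.05),back(cs,[(207,254),(273.5,248)],.05), back(cd,[(321.5,129.5),(264,152)],.05))
print(back(cd,[(355,147),(424,164)],.0))
# bin fit: cx,cy,yaw with outer 315x138
def corners(p):
    c,s=np.cos(p[2]),np.sin(p[2]); L=np.array([[-.1575,.069],[-.1575,-.069],[.1575,-.069],[.1575,.069]])
    return np.c_[L@np.array([[c,s],[-s,c]])+p[:2],np.full(4,.045)]
for flip in (0,1):
  def res(p):
    C=corners(p)
    # scene order: labelA, labelB, farB, farA
    if flip: C=C[[1,0,3,2]]
    return np.r_[(proj(cs,C)-[(393.2,97.4),(433.6,121.6),(367.6,193.4),(326.4,164)]).ravel(),(proj(cd,C[[2,3,1]])-[(184.3,236.7),(254.7,251.7),(94.7,397.7)]).ravel()]
  m=a.mean(0); d=(a[3]+a[2]-a[0]-a[1])
  r=least_squares(res,[m[0],m[1],np.arctan2(d[1],d[0])]); print(flip,r.x,r.cost,r.fun)
  x=-.1575+.003
  for l in (.06,.07,.08,.09):
    c=x+l/2; x+=l+.003; print("pocket",r.x[:2]+c*np.array([np.cos(r.x[2]),np.sin(r.x[2])]))
E
```

```text
1 [ 0.6088 -0.096   0.04  ] [ 0.6071 -0.0939  0.04  ]
2 [ 0.6073 -0.2377  0.05  ] [ 0.6048 -0.2363  0.05  ]
3 [ 0.4548 -0.2602  0.06  ] [ 0.4515 -0.2579  0.06  ]
4 [ 0.4689 -0.1164  0.07  ] [ 0.4661 -0.1147  0.07  ]
[[0.3879 0.3559 0.045 ]
 [0.5182 0.4146 0.045 ]
 [0.6521 0.1201 0.045 ]
 [0.5208 0.0638 0.045 ]]
[[0.6483 0.1226 0.045 ]
 [0.5185 0.0645 0.045 ]
 [0.518  0.4152 0.045 ]]
[np.float64(0.1429013638549993), np.float64(0.32349097031778257), np.float64(0.1428991462353246), np.float64(0.32090023387301225)]
0.14222765259083012 0.32033559854669313
ball [[ 0.6968 -0.006   0.02  ]] [[ 0.6982 -0.0067  0.0225]] green [[ 0.6293 -0.3212  0.05  ]] [[ 0.6411 -0.3281  0.05  ]
 [ 0.6955 -0.1725  0.05  ]] [[ 0.6446 -0.3294  0.05  ]
 [ 0.6964 -0.1713  0.05  ]]
[[ 0.5732 -0.3813  0.    ]
 [ 0.4072 -0.4293  0.    ]]
0 [ 0.5652  0.2482 -1.5393] 10227.063422450936 [ 60.0922  52.9122  -8.2856  -5.2427 -36.4303 -37.7201  29.8786  29.3017
  68.8166  27.6127 -55.9185 -21.5698  18.0198   5.5577]
pocket [0.5613 0.3726]
pocket [0.5634 0.3047]
pocket [0.5659 0.2267]
pocket [0.5686 0.1388]
1 [ 0.5191  0.2402 -1.1532] 10.581398147279678 [ 0.794   0.9393 -0.7107  0.3046  0.2198 -2.2901  1.2901 -0.7861  0.1831
  1.0392 -1.8877  0.8256  1.6838 -1.812 ]
pocket [0.4686 0.354 ]
pocket [0.4962 0.2918]
pocket [0.5278 0.2205]
pocket [0.5635 0.1401]
```

```bash
cat >> h.py <<'E'
def go(x,y,z,psi=0.418):
    s=bot.observe(); p=s['position']; r=s['tool_rot']; q=r[2]
    d=np.array([x,y,z])-p
    print("t %.2f pos"%s['clock'],p.round(4),"rot",np.round(r,3),"grip %.4f"%s['grip_width'],"F",np.round(s['force'],1),"q7 %.2f"%s['qpos'][6])
    dy=(q-psi+np.pi)%(2*np.pi)-np.pi
    print("dx %.1f dy %.1f dz %.1f yaw %.3f  rows %.1f"%(1e3*(d[0]*np.cos(q)+d[1]*np.sin(q)),-1e3*d[2],1e3*(-d[0]*np.sin(q)+d[1]*np.cos(q)),dy,max(np.linalg.norm(d)/.0417,abs(dy)/.125)))
E
python3 -c "
from h import *
go(.4675,-.1155,.23)"
```

```text
t 0.15 pos [ 0.2761 -0.5604  0.2309] rot [-1.571e+00  1.000e-03 -1.113e+00] grip 0.0855 F [0.5 0.3 0.8] q7 -0.11
dx -314.5 dy 0.9 dz 368.3 yaw -1.531  rows 12.2
```

```bash
python3 -m crank '[{"hand":0,"dx":-314,"dy":0,"dz":368,"yaw":-1.53},{"hand":0,"dx":-314,"dy":0,"dz":368,"yaw":-1.53},{"hand":0,"dx":-314,"dy":0,"dz":368,"yaw":-1.53},{"hand":0,"dx":-314,"dy":0,"dz":368,"yaw":-1.53},{"hand":0,"dx":-314,"dy":0,"dz":368,"yaw":-1.53},{"hand":0,"dx":-314,"dy":0,"dz":368,"yaw":-1.53},{"hand":0,"dx":-314,"dy":0,"dz":368,"yaw":-1.53},{"hand":0,"dx":-314,"dy":0,"dz":368,"yaw":-1.53},{"hand":0,"dx":-314,"dy":0,"dz":368,"yaw":-1.53},{"hand":0,"dx":-314,"dy":0,"dz":368,"yaw":-1.53},{"hand":0,"dx":-314,"dy":0,"dz":368,"yaw":-1.53},{"hand":0,"dx":-314,"dy":0,"dz":368,"yaw":-1.53}]' 60
python3 -c "
from h import *
go(.4675,-.1155,.15)"
```

```text
clock: 1.15
position: [0.4687, -0.1123, 0.2316]
tool_rot: [-1.57, -0.001, 0.396]
force: [0.6, 0.1, 0.2]
grip_width: 0.0852
t 1.15 pos [ 0.4687 -0.1123  0.2316] rot [-1.57e+00 -1.00e-03  3.96e-01] grip 0.0852 F [0.6 0.1 0.2] q7 0.30
dx -2.3 dy 81.6 dz -2.5 yaw -0.022  rows 2.0
```

```bash
python3 -m crank '[{"hand":0,"dx":-2,"dy":30,"dz":-2,"yaw":-0.022},{"hand":0,"dx":-2,"dy":30,"dz":-2,"yaw":-0.022},{"hand":0,"dx":-2,"dy":30,"dz":-2,"yaw":-0.022}]'
python3 - <<'E'
from h import *
c=bot.camera_info("wrist"); im=bot.grab_frame("wrist")
im=cv2.cvtColor(im,cv2.COLOR_RGB2BGR)
cv2.imwrite("pics/w1.png",im)
def circ(x,y,z,r):
    t=np.linspace(0,6.283,60); return proj(c,np.c_[x+r*np.cos(t),y+r*np.sin(t),np.full(60,z)]).astype(int)
for x,y,z,r in [(.4675,-.1155,.07,.028),(.4675,-.1155,.007,.035)]:
    cv2.polylines(im,[circ(x,y,z,r)],True,(0,0,255),1)
cv2.imwrite("pics/w1o.png",im); go(.4675,-.1155,.03)
E
```

```text
clock: 1.4
position: [0.4655, -0.1192, 0.2007]
tool_rot: [-1.569, 0.002, 0.407]
force: [-0.2, -0.6, 1.3]
grip_width: 0.0855
t 1.45 pos [ 0.466  -0.1196  0.2016] rot [-1.57e+00  1.00e-03  4.06e-01] grip 0.0853 F [-0.1 -0.5 -0.2] q7 0.29
dx 3.0 dy 171.6 dz 3.2 yaw -0.012  rows 4.1
```

View pics/w1o.png

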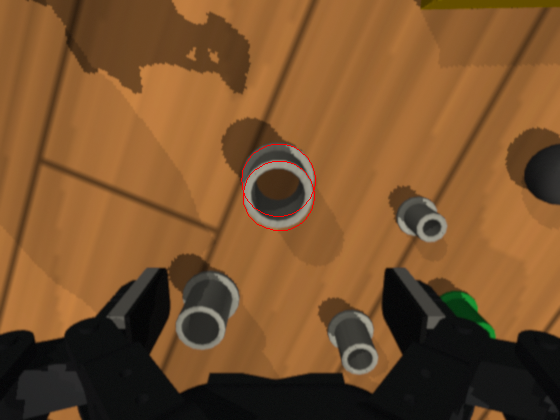

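```bash
python3 -m crank '[{"hand":0,"dx":3,"dy":100,"dz":3,"yaw":-0.012},{"hand":0,"dx":3,"dy":100,"dz":3,"yaw":-0.012},{"hand":0,"dx":3,"dy":100,"dz":3,"yaw":-0.012},{"hand":0,"dx":3,"dy":100,"dz":3,"yaw":-0.012},{"hand":0,"dx":3,"dy":130,"dz":3,"yaw":-0.012},{"hand":0,"dx":3,"dy":150,"dz":3,"yaw":-0.012},{"hand":0,"dx":3,"dy":170,"dz":3,"yaw":-0.012},{"hand":0,"dx":3,"dy":170,"dz":3,"yaw":-0.012},{"hand":0,"dx":3,"dy":170,"dz":3,"yaw":-0.012}]' 80
python3 -c "
from h import *
go(.4675,-.1155,.03)"
```

```text
clock: 2.2
position: [0.4686, -0.1156, 0.0326]
tool_rot: [-1.572, -0.0, 0.42]
force: [-0.2, -0.2, 0.6]
grip_width: 0.0851
t 2.20 pos [ 0.4686 -0.1156  0.0326] rot [-1.572 -0.     0.42 ] grip 0.0851 F [-0.2 -0.2  0.6] q7 0.08
dx -1.0 dy 2.6 dz 0.6 yaw 0.002  rows 0.1
```

```bash
python3 -m crank '[{"hand":0.6,"dx":-1,"dy":3},{"hand":0.6,"dx":-1,"dy":3},{"hand":0.6,"dx":-1,"dy":3},{"hand":0.6,"dx":-1,"dy":3},{"hand":0.6,"dx":-1,"dy":3},{"hand":0.6,"dx":-1,"dy":3}]' 80
python3 -c "
from h import *
go(.5635,.1401,.18)"
```

```text
t 2.20 pos [ 0.4686 -0.1156  0.0326] rot [-1.572 -0.     0.42 ] grip 0.0851 F [-0.2 -0.2  0.6] q7 0.08
dx 190.8 dy -147.4 dz 194.9 yaw 0.002  rows 7.4$[0]: bad value
```

```bash
python3 -m crank '[{"hand":0.6,"dx":-1,"dy":3,"dz":0,"yaw":0},{"hand":0.6,"dx":-1,"dy":3,"dz":0,"yaw":0},{"hand":0.6,"dx":-1,"dy":3,"dz":0,"yaw":0},{"hand":0.6,"dx":-1,"dy":3,"dz":0,"yaw":0},{"hand":0.6,"dx":-1,"dy":3,"dz":0,"yaw":0},{"hand":0.6,"dx":-1,"dy":3,"dz":0,"yaw":0}]' 80
python3 -c "
from h import *
go(.5635,.1401,.18)"
```

```text
clock: 2.7
position: [0.4674, -0.1161, 0.03]
tool_rot: [-1.572, -0.0, 0.42]
force: [-7.4, -0.6, 25.6]
grip_width: 0.055
t 2.70 pos [ 0.4674 -0.1161  0.03  ] rot [-1.572 -0.     0.42 ] grip 0.0550 F [-7.4 -0.6 25.6] q7 0.08
dx 192.2 dy -150.0 dz 194.8 yaw 0.002  rows 7.5
```

```bash
python3 -m crank '[{"hand":0.7,"dx":0,"dy":-15,"dz":0,"yaw":0},{"hand":0.7,"dx":0,"dy":-40,"dz":0,"yaw":0},{"hand":0.7,"dx":0,"dy":-70,"dz":0,"yaw":0},{"hand":0.7,"dx":0,"dy":-100,"dz":0,"yaw":0},{"hand":0.7,"dx":0,"dy":-130,"dz":0,"yaw":0},{"hand":0.7,"dx":0,"dy":-130,"dz":0,"yaw":0}]' 80
python3 -c "
from h import *
go(.5635,.1401,.17)"
```

```text
clock: 3.2
position: [0.4691, -0.1158, 0.1635]
tool_rot: [-1.575, -0.005, 0.42]
force: [2.6, -0.2, -6.0]
grip_width: 0.0553
t 3.20 pos [ 0.4691 -0.1158  0.1635] rot [-1.575 -0.005  0.42 ] grip 0.0553 F [ 2.6 -0.2 -6. ] q7 0.24
dx 190.7 dy -6.5 dz 195.1 yaw 0.002  rows 6.5
```

```bash
python3 -m crank '[{"hand":0.7,"dx":20,"dy":0,"dz":20,"yaw":0},{"hand":0.7,"dx":45,"dy":0,"dz":45,"yaw":0},{"hand":0.7,"dx":70,"dy":0,"dz":70,"yaw":0},{"hand":0.7,"dx":95,"dy":0,"dz":97,"yaw":0},{"hand":0.7,"dx":120,"dy":0,"dz":122,"yaw":0},{"hand":0.7,"dx":145,"dy":0,"dz":148,"yaw":0},{"hand":0.7,"dx":168,"dy":0,"dz":172,"yaw":0},{"hand":0.7,"dx":182,"dy":0,"dz":186,"yaw":0},{"hand":0.7,"dx":191,"dy":0,"dz":195,"yaw":0},{"hand":0.7,"dx":191,"dy":0,"dz":195,"yaw":0},{"hand":0.7,"dx":191,"dy":0,"dz":195,"yaw":0}]' 80
python3 - <<'E'
from h import *
go(.5635,.1401,.036)
c=bot.camera_info("wrist"); im=cv2.cvtColor(bot.grab_frame("wrist"),cv2.COLOR_RGB2BGR)
px,py,ps=.5191,.2402,-1.1532
def w(a): a=np.array(a,float); return np.c_[px+a[:,0]*np.cos(ps)-a[:,1]*np.sin(ps),py+a[:,0]*np.sin(ps)+a[:,1]*np.cos(ps)]
def rect(x0,x1,z,h=.066):
    q=w([(x0,-h),(x1,-h),(x1,h),(x0,h)]); return proj(c,np.c_[q,np.full(4,z)]).astype(int)
cv2.polylines(im,[rect(-.1575,.1575,.045,.069)],True,(0,0,255),1)
x=-.1545
for l in (.06,.07,.08,.09): cv2.polylines(im,[rect(x,x+l,.039)],True,(255,0,255),1); x+=l+.003
cv2.imwrite("pics/w2.png",im)
E
```

```text
clock: 4.12
position: [0.5613, 0.1402, 0.1577]
tool_rot: [-1.571, 0.001, 0.421]
force: [-0.7, -1.0, -7.7]
grip_width: 0.0549
t 4.12 pos [0.5613 0.1402 0.1577] rot [-1.571e+00  1.000e-03  4.210e-01] grip 0.0549 F [-0.7 -1.  -7.7] q7 -0.24
dx 2.0 dy 121.7 dz -1.0 yaw 0.003  rows 2.9
```

View pics/w2.png

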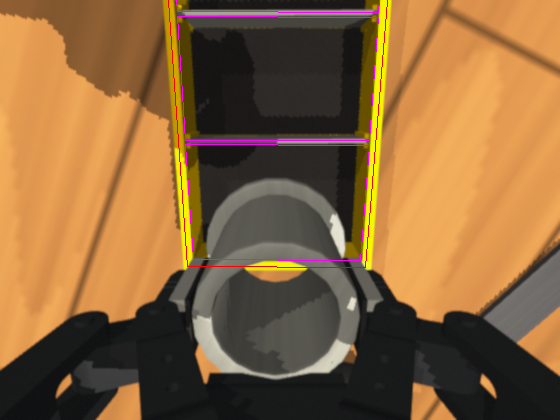

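```bash
python3 - <<'E'
from h import *
c=bot.camera_info("wrist"); im=cv2.imread("pics/w2.png"); p=bot.observe()['position']
t=np.linspace(0,6.283,60); b=p[2]-.030
for z,r in [(b+.07,.028),(b+.007,.035)]:
    cv2.polylines(im,[proj(c,np.c_[p[0]+r*np.cos(t),p[1]+r*np.sin(t),np.full(60,z)]).astype(int)],True,(0,255,0),1)
cv2.imwrite("pics/w2o.png",im)
E
```

```text
(no output)
```

View pics/w2o.png

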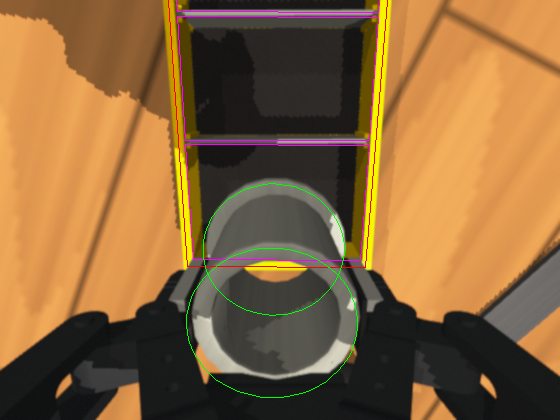

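```bash
python3 -m crank '[{"hand":0.7,"dx":2,"dy":15,"dz":-2,"yaw":0},{"hand":0.7,"dx":2,"dy":35,"dz":-2,"yaw":0},{"hand":0.7,"dx":2,"dy":55,"dz":-2,"yaw":0},{"hand":0.7,"dx":2,"dy":75,"dz":-2,"yaw":0},{"hand":0.7,"dx":2,"dy":90,"dz":-2,"yaw":0},{"hand":0.7,"dx":2,"dy":100,"dz":-2,"yaw":0},{"hand":0.7,"dx":2,"dy":108,"dz":-2,"yaw":0},{"hand":0.7,"dx":2,"dy":112,"dz":-2,"yaw":0},{"hand":0.7,"dx":2,"dy":112,"dz":-2,"yaw":0}]' 80
python3 - <<'E'
from h import *
go(.5635,.1401,.036)
E
```

```text
clock: 4.92
position: [0.5642, 0.1391, 0.046]
tool_rot: [-1.571, 0.001, 0.42]
force: [0.2, -0.4, -7.7]
grip_width: 0.055
t 4.92 pos [0.5642 0.1391 0.046 ] rot [-1.571e+00  1.000e-03  4.200e-01] grip 0.0550 F [ 0.2 -0.4 -7.7] q7 -0.32
dx -0.3 dy 10.0 dz 1.2 yaw 0.002  rows 0.2
```

```bash
python3 -m crank '[{"hand":0.7,"dx":0,"dy":2,"dz":0,"yaw":0},{"hand":0.7,"dx":0,"dy":4,"dz":0,"yaw":0},{"hand":0.7,"dx":0,"dy":6,"dz":0,"yaw":0},{"hand":0.7,"dx":0,"dy":6,"dz":0,"yaw":0}]' 80;  python3 -c "
from h import *
go(.5635,.1401,.036)
cv2.imwrite('pics/w3.png',cv2.cvtColor(bot.grab_frame('wrist'),cv2.COLOR_RGB2BGR));cv2.imwrite('pics/d3.png',cv2.cvtColor(bot.grab_frame('side'),cv2.COLOR_RGB2BGR))
crop('pics/d3.png',90,180,290,420,'pics/d3c.png')"
```

```text
clock: 5.25
position: [0.5644, 0.1396, 0.0403]
tool_rot: [-1.571, -0.0, 0.421]
force: [0.5, -1.0, -8.0]
grip_width: 0.0547
t 5.25 pos [0.5644 0.1396 0.0403] rot [-1.571 -0.     0.421] grip 0.0547 F [ 0.5 -1.  -8. ] q7 -0.33
dx -0.6 dy 4.3 dz 0.8 yaw 0.003  rows 0.1
(480, 400, 3)
```

View pics/w3.png

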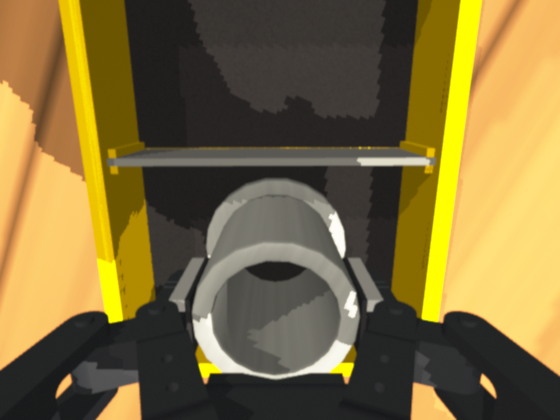

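View pics/d3c.png

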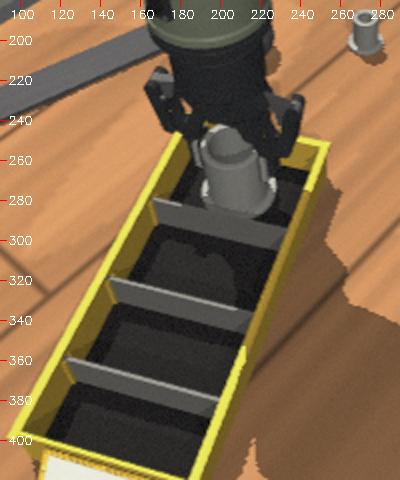

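```bash
python3 -m crank '[{"hand":0.7,"dx":0,"dy":1,"dz":0,"yaw":0},{"hand":0.7,"dx":0,"dy":2,"dz":0,"yaw":0},{"hand":0.7,"dx":0,"dy":3,"dz":0,"yaw":0},{"hand":0.7,"dx":0,"dy":4,"dz":0,"yaw":0},{"hand":0.7,"dx":0,"dy":4,"dz":0,"yaw":0}]' 80
```

```text
clock: 5.77
position: [0.5643, 0.1396, 0.0361]
tool_rot: [-1.571, 0.0, 0.421]
force: [0.2, 0.3, -7.4]
grip_width: 0.0546
```

```bash
python3 -m crank '[{"hand":0.7,"dx":0,"dy":1,"dz":0,"yaw":0},{"hand":0.7,"dx":0,"dy":2,"dz":0,"yaw":0},{"hand":0.7,"dx":0,"dy":2,"dz":0,"yaw":0},{"hand":0.7,"dx":0,"dy":2,"dz":0,"yaw":0}]' 80
```

```text
clock: 6.1
position: [0.5644, 0.1396, 0.0342]
tool_rot: [-1.571, 0.0, 0.421]
force: [0.3, -0.3, -7.4]
grip_width: 0.0547
```

```bash
python3 -m crank '[{"hand":0.7,"dx":0,"dy":1,"dz":0,"yaw":0},{"hand":0.7,"dx":0,"dy":2,"dz":0,"yaw":0},{"hand":0.7,"dx":0,"dy":2,"dz":0,"yaw":0},{"hand":0.7,"dx":0,"dy":2,"dz":0,"yaw":0}]' 80
```

```text
clock: 6.43
position: [0.5645, 0.1396, 0.034]
tool_rot: [-1.572, -0.001, 0.421]
force: [-11.6, -3.4, 31.2]
grip_width: 0.0547
```

```bash
python3 -m crank '[{"hand":0.15,"dx":0,"dy":-1,"dz":0,"yaw":0},{"hand":0.15,"dx":0,"dy":-1,"dz":0,"yaw":0},{"hand":0.15,"dx":0,"dy":-1,"dz":0,"yaw":0},{"hand":0.15,"dx":0,"dy":-1,"dz":0,"yaw":0},{"hand":0.15,"dx":0,"dy":-20,"dz":0,"yaw":0},{"hand":0.15,"dx":0,"dy":-50,"dz":0,"yaw":0},{"hand":0.15,"dx":0,"dy":-90,"dz":0,"yaw":0},{"hand":0.0,"dx":0,"dy":-120,"dz":0,"yaw":0},{"hand":0.0,"dx":0,"dy":-120,"dz":0,"yaw":0}]' 80;  python3 -c "
from h import *
cv2.imwrite('pics/w4.png',cv2.cvtColor(bot.grab_frame('wrist'),cv2.COLOR_RGB2BGR));
go(.453,-.259,.16)
go(.606,-.237,.16)"
```

```text
clock: 7.18
position: [0.5668, 0.1406, 0.1579]
tool_rot: [-1.572, -0.007, 0.421]
force: [0.4, 0.1, 0.0]
grip_width: 0.0855
t 7.23 pos [0.5659 0.14   0.1552] rot [-1.572 -0.005  0.421] grip 0.0855 F [ 0.1 -0.4 -1.1] q7 -0.24
dx -266.0 dy -4.8 dz -318.2 yaw 0.003  rows 9.9
t 7.23 pos [0.5659 0.14   0.1552] rot [-1.572 -0.005  0.421] grip 0.0855 F [ 0.1 -0.4 -1.1] q7 -0.24
dx -117.3 dy -4.8 dz -360.5 yaw 0.003  rows 9.1
```

View pics/w4.png

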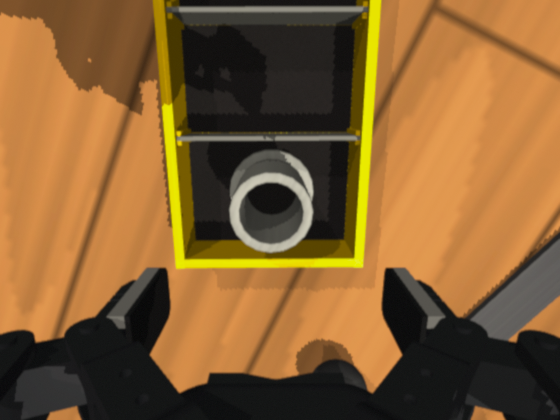

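```bash
python3 -m crank '[{"hand":0,"dx":-266,"dy":-5,"dz":-318,"yaw":0},{"hand":0,"dx":-266,"dy":-5,"dz":-318,"yaw":0},{"hand":0,"dx":-266,"dy":-5,"dz":-318,"yaw":0},{"hand":0,"dx":-266,"dy":-5,"dz":-318,"yaw":0},{"hand":0,"dx":-266,"dy":-5,"dz":-318,"yaw":0},{"hand":0,"dx":-266,"dy":-5,"dz":-318,"yaw":0},{"hand":0,"dx":-266,"dy":-5,"dz":-318,"yaw":0},{"hand":0,"dx":-266,"dy":-5,"dz":-318,"yaw":0},{"hand":0,"dx":-266,"dy":-5,"dz":-318,"yaw":0},{"hand":0,"dx":-266,"dy":-5,"dz":-318,"yaw":0},{"hand":0,"dx":-266,"dy":-5,"dz":-318,"yaw":0},{"hand":0,"dx":-266,"dy":-5,"dz":-318,"yaw":0}]' 80
cat >> h.py <<'E'
def ov(out,x,y,z,h,r,R,ct=.006):
    c=bot.camera_info("wrist"); im=cv2.cvtColor(bot.grab_frame("wrist"),cv2.COLOR_RGB2BGR); t=np.linspace(0,6.283,60)
    for zz,rr in [(z+h,r),(z+ct,R)]:
        cv2.polylines(im,[proj(c,np.c_[x+rr*np.cos(t),y+rr*np.sin(t),np.full(60,zz)]).astype(int)],True,(0,0,255),1)
    cv2.imwrite(out,im)
E
python3 -c "
from h import *
ov('pics/w5.png',.453,-.259,0,.06,.023,.030,.007)
go(.453,-.259,.025)"
```

```text
clock: 8.23
position: [0.4502, -0.2614, 0.1563]
tool_rot: [-1.57, 0.001, 0.417]
force: [0.3, 1.0, 0.1]
grip_width: 0.0852
t 8.28 pos [ 0.451  -0.2596  0.1565] rot [-1.57   0.     0.419] grip 0.0850 F [-0.1  0.7 -0.2] q7 0.53
dx 2.1 dy 131.5 dz -0.2 yaw 0.001  rows 3.2
```

View pics/w5.png

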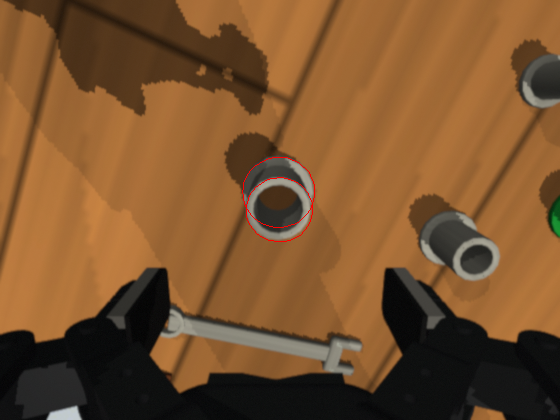

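```bash
python3 -m crank '[{"hand":0,"dx":2,"dy":35,"dz":0,"yaw":0},{"hand":0,"dx":2,"dy":70,"dz":0,"yaw":0},{"hand":0,"dx":2,"dy":95,"dz":0,"yaw":0},{"hand":0,"dx":2,"dy":115,"dz":0,"yaw":0},{"hand":0,"dx":2,"dy":127,"dz":0,"yaw":0},{"hand":0,"dx":2,"dy":131,"dz":0,"yaw":0},{"hand":0,"dx":2,"dy":131,"dz":0,"yaw":0},{"hand":0.8,"dx":2,"dy":131,"dz":0,"yaw":0},{"hand":0.8,"dx":2,"dy":131,"dz":0,"yaw":0},{"hand":0.8,"dx":2,"dy":131,"dz":0,"yaw":0},{"hand":0.8,"dx":2,"dy":131,"dz":0,"yaw":0},{"hand":0.8,"dx":2,"dy":131,"dz":0,"yaw":0}]' 80
python3 -m crank '[{"hand":0.8,"dx":0,"dy":0,"dz":0,"yaw":0},{"hand":0.8,"dx":0,"dy":-3,"dz":0,"yaw":0}]' 80
```

```text
clock: 9.28
position: [0.4535, -0.259, 0.0277]
tool_rot: [-1.572, -0.0, 0.421]
force: [-6.2, 1.8, 21.5]
grip_width: 0.0446
clock: 9.45
position: [0.4533, -0.2587, 0.0298]
tool_rot: [-1.571, -0.0, 0.421]
force: [0.4, -0.7, -4.9]
grip_width: 0.0443
```

```bash
python3 -m crank '[{"hand":0.8,"dx":0,"dy":-15,"dz":0,"yaw":0},{"hand":0.8,"dx":0,"dy":-40,"dz":0,"yaw":0},{"hand":0.8,"dx":0,"dy":-70,"dz":0,"yaw":0},{"hand":0.8,"dx":0,"dy":-100,"dz":0,"yaw":0},{"hand":0.8,"dx":0,"dy":-130,"dz":0,"yaw":0},{"hand":0.8,"dx":0,"dy":-145,"dz":0,"yaw":0},{"hand":0.8,"dx":0,"dy":-145,"dz":0,"yaw":0}]' 80
python3 -c "
from h import *
go(.5278,.2205,.175)"
```

```text
clock: 10.03
position: [0.4546, -0.2592, 0.1777]
tool_rot: [-1.575, -0.003, 0.42]
force: [1.8, -0.6, -3.9]
grip_width: 0.0446
t 10.03 pos [ 0.4546 -0.2592  0.1777] rot [-1.575 -0.003  0.42 ] grip 0.0446 F [ 1.8 -0.6 -3.9] q7 0.54
dx 262.7 dy 2.7 dz 408.1 yaw 0.002  rows 11.6
```

```bash
python3 -m crank '[{"hand":0.8,"dx":10,"dy":0,"dz":15,"yaw":0},{"hand":0.8,"dx":25,"dy":0,"dz":39,"yaw":0},{"hand":0.8,"dx":45,"dy":0,"dz":70,"yaw":0},{"hand":0.8,"dx":65,"dy":0,"dz":101,"yaw":0},{"hand":0.8,"dx":85,"dy":0,"dz":132,"yaw":0},{"hand":0.8,"dx":105,"dy":0,"dz":163,"yaw":0},{"hand":0.8,"dx":125,"dy":0,"dz":194,"yaw":0},{"hand":0.8,"dx":145,"dy":0,"dz":225,"yaw":0},{"hand":0.8,"dx":165,"dy":0,"dz":256,"yaw":0},{"hand":0.8,"dx":185,"dy":0,"dz":287,"yaw":0},{"hand":0.8,"dx":205,"dy":0,"dz":318,"yaw":0},{"hand":0.8,"dx":225,"dy":0,"dz":349,"yaw":0}]' 80
python3 -m crank '[{"hand":0.8,"dx":18,"dy":0,"dz":28,"yaw":0},{"hand":0.8,"dx":30,"dy":0,"dz":46,"yaw":0},{"hand":0.8,"dx":37,"dy":0,"dz":58,"yaw":0},{"hand":0.8,"dx":37,"dy":0,"dz":58,"yaw":0},{"hand":0.8,"dx":37,"dy":0,"dz":58,"yaw":0}]' 80
python3 -c "
from h import *
p=bot.observe()['position'];ov('pics/w6.png',p[0],p[1],p[2]-.027,.06,.023,.030,.007)
go(.5278,.2205,.031)"
```

```text
clock: 11.03
position: [0.5155, 0.1535, 0.1732]
tool_rot: [-1.571, 0.001, 0.421]
force: [1.4, -0.7, -4.5]
grip_width: 0.0445
clock: 11.45
position: [0.5256, 0.2198, 0.1733]
tool_rot: [-1.571, 0.002, 0.422]
force: [-0.0, -0.1, -4.9]
grip_width: 0.0444
t 11.50 pos [0.5259 0.2188 0.1735] rot [-1.571e+00  1.000e-03  4.200e-01] grip 0.0444 F [ 0.2 -0.4 -5.7] q7 -0.40
dx 2.4 dy 142.5 dz 0.7 yaw 0.002  rows 3.4
```

View pics/w6.png

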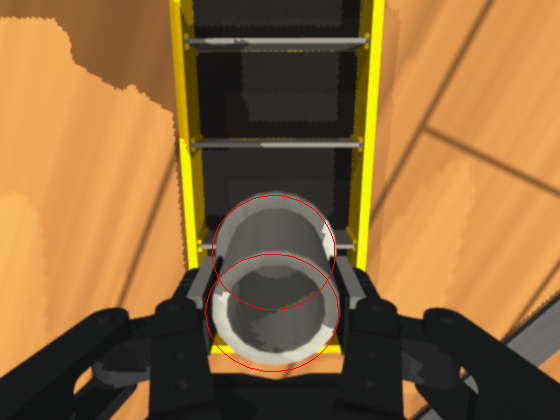

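```bash
python3 -m crank '[{"hand":0.8,"dx":2,"dy":15,"dz":1,"yaw":0},{"hand":0.8,"dx":2,"dy":40,"dz":1,"yaw":0},{"hand":0.8,"dx":2,"dy":65,"dz":1,"yaw":0},{"hand":0.8,"dx":2,"dy":90,"dz":1,"yaw":0},{"hand":0.8,"dx":2,"dy":110,"dz":1,"yaw":0},{"hand":0.8,"dx":2,"dy":124,"dz":1,"yaw":0},{"hand":0.8,"dx":2,"dy":132,"dz":1,"yaw":0},{"hand":0.8,"dx":2,"dy":136,"dz":1,"yaw":0},{"hand":0.8,"dx":2,"dy":138,"dz":1,"yaw":0},{"hand":0.8,"dx":2,"dy":138,"dz":1,"yaw":0},{"hand":0.8,"dx":2,"dy":138,"dz":1,"yaw":0}]' 80
python3 -m crank '[{"hand":0.8,"dx":0,"dy":1,"dz":0,"yaw":0},{"hand":0.8,"dx":0,"dy":2,"dz":0,"yaw":0},{"hand":0.8,"dx":0,"dy":3,"dz":0,"yaw":0},{"hand":0.8,"dx":0,"dy":3,"dz":0,"yaw":0}]' 80
```

```text
clock: 12.42
position: [0.5281, 0.2217, 0.0371]
tool_rot: [-1.571, -0.001, 0.421]
force: [0.7, -0.3, -4.1]
grip_width: 0.0443
clock: 12.75
position: [0.5276, 0.2218, 0.0333]
tool_rot: [-1.571, -0.0, 0.421]
force: [0.5, -0.1, -5.4]
grip_width: 0.0442
```

```bash
python3 -m crank '[{"hand":0.8,"dx":0,"dy":1,"dz":0,"yaw":0},{"hand":0.8,"dx":0,"dy":2,"dz":0,"yaw":0},{"hand":0.8,"dx":0,"dy":3,"dz":0,"yaw":0},{"hand":0.8,"dx":0,"dy":3,"dz":0,"yaw":0}]' 80
```

```text
clock: 13.08
position: [0.5277, 0.2218, 0.0317]
tool_rot: [-1.572, -0.001, 0.421]
force: [-9.1, -5.3, 28.4]
grip_width: 0.0443
```

```bash
python3 -m crank '[{"hand":0.2,"dx":0,"dy":-1,"dz":0,"yaw":0},{"hand":0.2,"dx":0,"dy":-1,"dz":0,"yaw":0},{"hand":0.2,"dx":0,"dy":-1,"dz":0,"yaw":0},{"hand":0.2,"dx":0,"dy":-1,"dz":0,"yaw":0},{"hand":0.2,"dx":0,"dy":-20,"dz":0,"yaw":0},{"hand":0.2,"dx":0,"dy":-50,"dz":0,"yaw":0},{"hand":0.2,"dx":0,"dy":-90,"dz":0,"yaw":0},{"hand":0.0,"dx":0,"dy":-130,"dz":0,"yaw":0},{"hand":0.0,"dx":0,"dy":-130,"dz":0,"yaw":0}]' 80;  python3 -c "
from h import *
cv2.imwrite('pics/w7.png',cv2.cvtColor(bot.grab_frame('wrist'),cv2.COLOR_RGB2BGR));
go(.606,-.237,.15)"
```

```text
clock: 13.83
position: [0.53, 0.2234, 0.167]
tool_rot: [-1.571, -0.008, 0.421]
force: [1.3, 1.0, 1.7]
grip_width: 0.0855
t 13.88 pos [0.5293 0.2226 0.1639] rot [-1.571 -0.006  0.421] grip 0.0853 F [-0.4 -0.4 -0. ] q7 -0.42
dx -117.6 dy 13.9 dz -450.8 yaw 0.003  rows 11.2
```

View pics/w7.png

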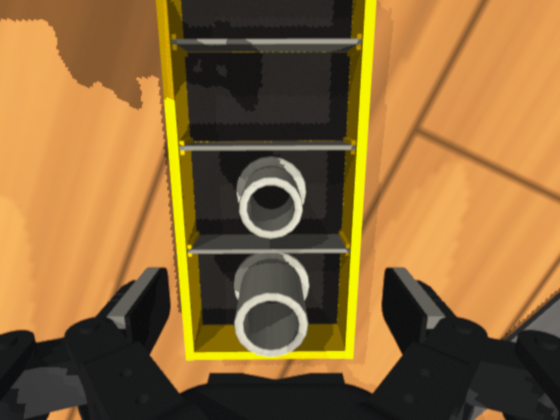

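Bush3 (rim centre (271,208)) and bush4 (271,325) both stand upright in their compartments. Next, bush2.

```bash
python3 -m crank '[{"hand":0,"dx":-118,"dy":0,"dz":-451,"yaw":0},{"hand":0,"dx":-118,"dy":0,"dz":-451,"yaw":0},{"hand":0,"dx":-118,"dy":0,"dz":-451,"yaw":0},{"hand":0,"dx":-118,"dy":0,"dz":-451,"yaw":0},{"hand":0,"dx":-118,"dy":0,"dz":-451,"yaw":0},{"hand":0,"dx":-118,"dy":0,"dz":-451,"yaw":0},{"hand":0,"dx":-118,"dy":0,"dz":-451,"yaw":0},{"hand":0,"dx":-118,"dy":0,"dz":-451,"yaw":0},{"hand":0,"dx":-118,"dy":0,"dz":-451,"yaw":0},{"hand":0,"dx":-118,"dy":0,"dz":-451,"yaw":0},{"hand":0,"dx":-118,"dy":0,"dz":-451,"yaw":0},{"hand":0,"dx":-118,"dy":0,"dz":-451,"yaw":0}]' 80
python3 -m crank '[{"hand":0,"dx":0,"dy":0,"dz":0,"yaw":0},{"hand":0,"dx":0,"dy":0,"dz":0,"yaw":0}]' 80
python3 -c "
from h import *
ov('pics/w8.png',.606,-.237,0,.05,.018,.025,.006)
go(.606,-.237,.018)"
```

```text
clock: 14.88
position: [0.6032, -0.2464, 0.1588]
tool_rot: [-1.573, 0.002, 0.414]
force: [0.2, -1.2, -0.3]
grip_width: 0.0856
clock: 15.05
position: [0.6038, -0.2382, 0.1592]
tool_rot: [-1.57, 0.001, 0.42]
force: [-0.1, 1.0, -0.6]
grip_width: 0.085
t 15.10 pos [ 0.604  -0.2372  0.1596] rot [-1.57   0.     0.422] grip 0.0851 F [-0.7  1.3 -0.2] q7 0.41
dx 1.9 dy 141.6 dz -0.6 yaw 0.004  rows 3.4
```

View pics/w8.png

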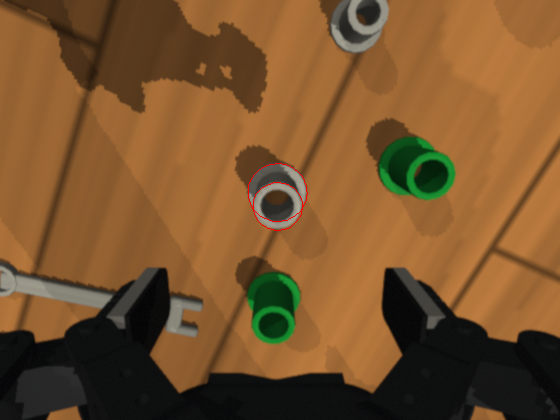

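```bash
python3 -m crank '[{"hand":0,"dx":2,"dy":35,"dz":0,"yaw":0},{"hand":0,"dx":2,"dy":70,"dz":0,"yaw":0},{"hand":0,"dx":2,"dy":100,"dz":0,"yaw":0},{"hand":0,"dx":2,"dy":122,"dz":0,"yaw":0},{"hand":0,"dx":2,"dy":136,"dz":0,"yaw":0},{"hand":0,"dx":2,"dy":141,"dz":0,"yaw":0},{"hand":0,"dx":2,"dy":141,"dz":0,"yaw":0},{"hand":0.9,"dx":2,"dy":141,"dz":0,"yaw":0},{"hand":0.9,"dx":2,"dy":141,"dz":0,"yaw":0},{"hand":0.9,"dx":2,"dy":141,"dz":0,"yaw":0},{"hand":0.9,"dx":2,"dy":141,"dz":0,"yaw":0},{"hand":0.9,"dx":2,"dy":141,"dz":0,"yaw":0}]' 70
python3 -m crank '[{"hand":0.9,"dx":0,"dy":0,"dz":0,"yaw":0},{"hand":0.9,"dx":0,"dy":0,"dz":0,"yaw":0},{"hand":0.9,"dx":0,"dy":-2,"dz":0,"yaw":0}]' 70
```

```text
clock: 16.1
position: [0.6064, -0.2376, 0.0206]
tool_rot: [-1.572, -0.001, 0.421]
force: [-2.5, 0.3, 11.8]
grip_width: 0.0348
clock: 16.35
position: [0.6061, -0.2374, 0.0219]
tool_rot: [-1.571, -0.0, 0.421]
force: [0.6, -0.1, -2.6]
grip_width: 0.0349
```

```bash
python3 -m crank '[{"hand":0.9,"dx":0,"dy":-15,"dz":0,"yaw":0},{"hand":0.9,"dx":0,"dy":-40,"dz":0,"yaw":0},{"hand":0.9,"dx":0,"dy":-70,"dz":0,"yaw":0},{"hand":0.9,"dx":0,"dy":-100,"dz":0,"yaw":0},{"hand":0.9,"dx":0,"dy":-130,"dz":0,"yaw":0},{"hand":0.9,"dx":0,"dy":-145,"dz":0,"yaw":0},{"hand":0.9,"dx":0,"dy":-145,"dz":0,"yaw":0}]' 70
python3 -c "
from h import *
go(.4962,.2918,.165)"
```

```text
clock: 16.93
position: [0.6076, -0.2376, 0.1713]
tool_rot: [-1.575, -0.004, 0.421]
force: [-0.3, -0.2, -2.4]
grip_width: 0.0348
t 16.93 pos [ 0.6076 -0.2376  0.1713] rot [-1.575 -0.004  0.421] grip 0.0348 F [-0.3 -0.2 -2.4] q7 0.41
dx 114.6 dy 6.3 dz 528.7 yaw 0.003  rows 13.0
```

```bash
python3 -m crank '[{"hand":0.9,"dx":4,"dy":0,"dz":18,"yaw":0},{"hand":0.9,"dx":10,"dy":0,"dz":46,"yaw":0},{"hand":0.9,"dx":18,"dy":0,"dz":82,"yaw":0},{"hand":0.9,"dx":26,"dy":0,"dz":118,"yaw":0},{"hand":0.9,"dx":34,"dy":0,"dz":154,"yaw":0},{"hand":0.9,"dx":41,"dy":0,"dz":190,"yaw":0},{"hand":0.9,"dx":49,"dy":0,"dz":226,"yaw":0},{"hand":0.9,"dx":57,"dy":0,"dz":262,"yaw":0},{"hand":0.9,"dx":65,"dy":0,"dz":298,"yaw":0},{"hand":0.9,"dx":72,"dy":0,"dz":334,"yaw":0},{"hand":0.9,"dx":80,"dy":0,"dz":370,"yaw":0},{"hand":0.9,"dx":88,"dy":0,"dz":406,"yaw":0}]' 70
python3 -m crank '[{"hand":0.9,"dx":8,"dy":0,"dz":36,"yaw":0},{"hand":0.9,"dx":15,"dy":0,"dz":70,"yaw":0},{"hand":0.9,"dx":21,"dy":0,"dz":98,"yaw":0},{"hand":0.9,"dx":26,"dy":0,"dz":116,"yaw":0},{"hand":0.9,"dx":27,"dy":0,"dz":123,"yaw":0},{"hand":0.9,"dx":27,"dy":0,"dz":123,"yaw":0},{"hand":0.9,"dx":27,"dy":0,"dz":123,"yaw":0}]' 70
python3 -c "
from h import *
p=bot.observe()['position'];ov('pics/w9.png',p[0],p[1],p[2]-.020,.05,.018,.025,.006)
go(.4962,.2918,.024)"
```

```text
clock: 17.93
position: [0.5194, 0.1706, 0.1663]
tool_rot: [-1.571, 0.001, 0.421]
force: [0.8, 0.1, -1.5]
grip_width: 0.0346
clock: 18.52
position: [0.4948, 0.2915, 0.1661]
tool_rot: [-1.571, 0.001, 0.421]
force: [-0.3, -1.0, -2.5]
grip_width: 0.0347
t 18.57 pos [0.4951 0.291  0.1661] rot [-1.572e+00  1.000e-03  4.200e-01] grip 0.0345 F [ 0.7  0.  -2.7] q7 -0.55
dx 1.3 dy 142.1 dz 0.3 yaw 0.002  rows 3.4
```

View pics/w9.png

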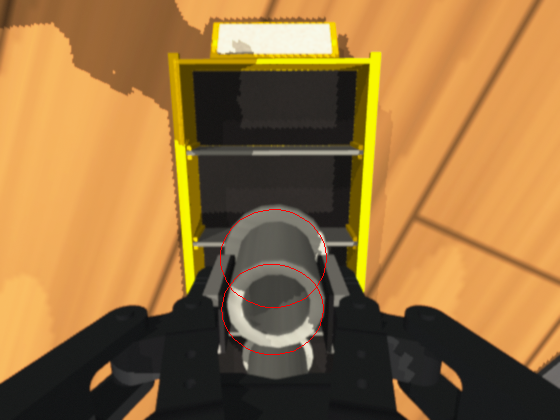

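```bash
python3 -m crank '[{"hand":0.9,"dx":1,"dy":15,"dz":0,"yaw":0},{"hand":0.9,"dx":1,"dy":40,"dz":0,"yaw":0},{"hand":0.9,"dx":1,"dy":65,"dz":0,"yaw":0},{"hand":0.9,"dx":1,"dy":90,"dz":0,"yaw":0},{"hand":0.9,"dx":1,"dy":112,"dz":0,"yaw":0},{"hand":0.9,"dx":1,"dy":126,"dz":0,"yaw":0},{"hand":0.9,"dx":1,"dy":133,"dz":0,"yaw":0},{"hand":0.9,"dx":1,"dy":137,"dz":0,"yaw":0},{"hand":0.9,"dx":1,"dy":138,"dz":0,"yaw":0},{"hand":0.9,"dx":1,"dy":138,"dz":0,"yaw":0},{"hand":0.9,"dx":1,"dy":138,"dz":0,"yaw":0}]' 70
python3 -m crank '[{"hand":0.9,"dx":0,"dy":1,"dz":0,"yaw":0},{"hand":0.9,"dx":0,"dy":2,"dz":0,"yaw":0},{"hand":0.9,"dx":0,"dy":3,"dz":0,"yaw":0},{"hand":0.9,"dx":0,"dy":3,"dz":0,"yaw":0}]' 70
```

```text
clock: 19.48
position: [0.4963, 0.2931, 0.0293]
tool_rot: [-1.571, -0.001, 0.421]
force: [0.3, -0.7, -2.3]
grip_width: 0.0341
clock: 19.82
position: [0.4957, 0.2929, 0.0253]
tool_rot: [-1.571, -0.0, 0.421]
force: [-0.1, -0.9, -2.8]
grip_width: 0.0344
```

```bash
python3 -m crank '[{"hand":0.9,"dx":0,"dy":1,"dz":0,"yaw":0},{"hand":0.9,"dx":0,"dy":2,"dz":0,"yaw":0},{"hand":0.9,"dx":0,"dy":2,"dz":0,"yaw":0},{"hand":0.9,"dx":0,"dy":2,"dz":0,"yaw":0}]' 70
```

```text
clock: 20.15
position: [0.4958, 0.293, 0.0245]
tool_rot: [-1.571, -0.001, 0.421]
force: [-7.7, -5.8, 25.1]
grip_width: 0.0348
```

```bash
python3 -m crank '[{"hand":0.25,"dx":0,"dy":-1,"dz":0,"yaw":0},{"hand":0.25,"dx":0,"dy":-1,"dz":0,"yaw":0},{"hand":0.25,"dx":0,"dy":-1,"dz":0,"yaw":0},{"hand":0.25,"dx":0,"dy":-1,"dz":0,"yaw":0},{"hand":0.25,"dx":0,"dy":-1,"dz":0,"yaw":0},{"hand":0.25,"dx":0,"dy":-20,"dz":0,"yaw":0},{"hand":0.25,"dx":0,"dy":-50,"dz":0,"yaw":0},{"hand":0.25,"dx":0,"dy":-90,"dz":0,"yaw":0},{"hand":0.0,"dx":0,"dy":-130,"dz":0,"yaw":0},{"hand":0.0,"dx":0,"dy":-130,"dz":0,"yaw":0}]' 70;  python3 -c "
from h import *
cv2.imwrite('pics/w10.png',cv2.cvtColor(bot.grab_frame('wrist'),cv2.COLOR_RGB2BGR));
go(.608,-.095,.15)"
```

```text
clock: 20.98
position: [0.4979, 0.2949, 0.16]
tool_rot: [-1.57, -0.008, 0.421]
force: [0.1, 1.0, 1.1]
grip_width: 0.0846
t 21.03 pos [0.4973 0.2939 0.1569] rot [-1.57  -0.006  0.42 ] grip 0.0855 F [ 0.  -0.5 -1.1] q7 -0.56
dx -57.7 dy 6.9 dz -400.3 yaw 0.002  rows 9.7
```

View pics/w10.png

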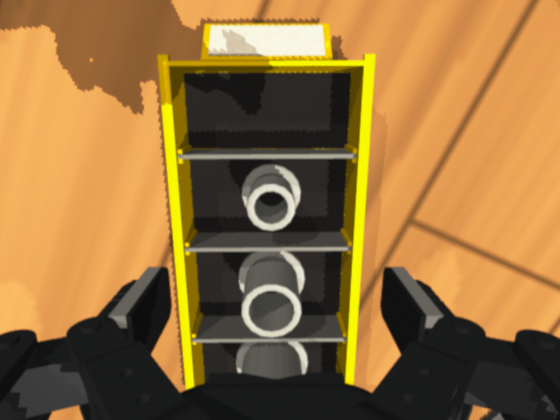

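Bush2 (rim (271,207)), bush3 and bush4 all upright; compartment 1 at the label is free. Last: bush1.

```bash
python3 -m crank '[{"hand":0,"dx":-58,"dy":0,"dz":-400,"yaw":0},{"hand":0,"dx":-58,"dy":0,"dz":-400,"yaw":0},{"hand":0,"dx":-58,"dy":0,"dz":-400,"yaw":0},{"hand":0,"dx":-58,"dy":0,"dz":-400,"yaw":0},{"hand":0,"dx":-58,"dy":0,"dz":-400,"yaw":0},{"hand":0,"dx":-58,"dy":0,"dz":-400,"yaw":0},{"hand":0,"dx":-58,"dy":0,"dz":-400,"yaw":0},{"hand":0,"dx":-58,"dy":0,"dz":-400,"yaw":0},{"hand":0,"dx":-58,"dy":0,"dz":-400,"yaw":0},{"hand":0,"dx":-58,"dy":0,"dz":-400,"yaw":0},{"hand":0,"dx":-58,"dy":0,"dz":-400,"yaw":0},{"hand":0,"dx":-58,"dy":0,"dz":-400,"yaw":0}]' 70
python3 -m crank '[{"hand":0,"dx":0,"dy":0,"dz":0,"yaw":0},{"hand":0,"dx":0,"dy":0,"dz":0,"yaw":0}]' 70
python3 -c "
from h import *
ov('pics/w11.png',.608,-.095,0,.04,.014,.020,.006)
go(.608,-.095,.012)"
```

```text
clock: 22.03
position: [0.6059, -0.0978, 0.1521]
tool_rot: [-1.57, 0.001, 0.418]
force: [-0.2, 0.5, 0.3]
grip_width: 0.0853
clock: 22.2
position: [0.606, -0.0945, 0.153]
tool_rot: [-1.57, 0.0, 0.423]
force: [0.8, 0.4, 0.5]
grip_width: 0.0852
t 22.25 pos [ 0.6061 -0.0945  0.1531] rot [-1.57   0.     0.423] grip 0.0851 F [-0.1  0.  -0.3] q7 0.15
dx 1.5 dy 141.1 dz -1.2 yaw 0.005  rows 3.4
```

View pics/w11.png

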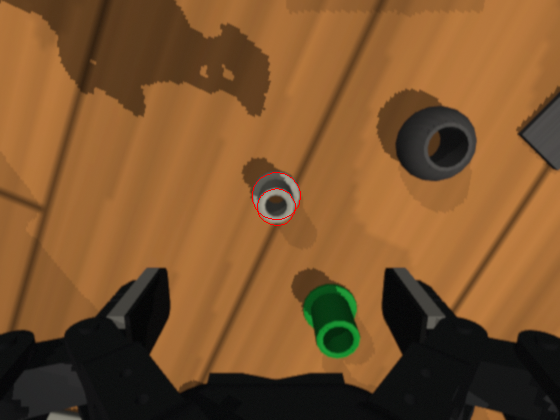

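```bash
python3 -m crank '[{"hand":0,"dx":1.5,"dy":35,"dz":-1,"yaw":0},{"hand":0,"dx":1.5,"dy":70,"dz":-1,"yaw":0},{"hand":0,"dx":1.5,"dy":100,"dz":-1,"yaw":0},{"hand":0,"dx":1.5,"dy":122,"dz":-1,"yaw":0},{"hand":0,"dx":1.5,"dy":136,"dz":-1,"yaw":0},{"hand":0,"dx":1.5,"dy":140,"dz":-1,"yaw":0},{"hand":0,"dx":1.5,"dy":140,"dz":-1,"yaw":0},{"hand":0.95,"dx":1.5,"dy":140,"dz":-1,"yaw":0},{"hand":0.95,"dx":1.5,"dy":140,"dz":-1,"yaw":0},{"hand":0.95,"dx":1.5,"dy":140,"dz":-1,"yaw":0},{"hand":0.95,"dx":1.5,"dy":140,"dz":-1,"yaw":0},{"hand":0.95,"dx":1.5,"dy":140,"dz":-1,"yaw":0}]' 60
python3 -m crank '[{"hand":0.95,"dx":0,"dy":0,"dz":0,"yaw":0},{"hand":0.95,"dx":0,"dy":0,"dz":0,"yaw":0},{"hand":0.95,"dx":0,"dy":0,"dz":0,"yaw":0},{"hand":0.95,"dx":0,"dy":-2,"dz":0,"yaw":0}]' 60
```

```text
clock: 23.25
position: [0.6083, -0.0963, 0.014]
tool_rot: [-1.571, -0.001, 0.421]
force: [-3.2, -0.2, 52.8]
grip_width: 0.0256
clock: 23.58
position: [0.608, -0.0962, 0.0156]
tool_rot: [-1.571, -0.0, 0.421]
force: [0.4, 0.3, -1.8]
grip_width: 0.0255
```

```bash
python3 -m crank '[{"hand":0.95,"dx":0,"dy":-15,"dz":0,"yaw":0},{"hand":0.95,"dx":0,"dy":-40,"dz":0,"yaw":0},{"hand":0.95,"dx":0,"dy":-70,"dz":0,"yaw":0},{"hand":0.95,"dx":0,"dy":-100,"dz":0,"yaw":0},{"hand":0.95,"dx":0,"dy":-130,"dz":0,"yaw":0},{"hand":0.95,"dx":0,"dy":-140,"dz":0,"yaw":0},{"hand":0.95,"dx":0,"dy":-140,"dz":0,"yaw":0}]' 60
python3 -c "
from h import *
go(.4686,.3540,.155)"
```

```text
clock: 24.17
position: [0.6093, -0.0962, 0.1589]
tool_rot: [-1.573, -0.004, 0.421]
force: [0.6, 0.6, -2.3]
grip_width: 0.0255
t 24.17 pos [ 0.6093 -0.0962  0.1589] rot [-1.573 -0.004  0.421] grip 0.0255 F [ 0.6  0.6 -2.3] q7 0.16
dx 55.5 dy 3.9 dz 468.4 yaw 0.003  rows 11.3
```

```bash
python3 -m crank '[{"hand":0.95,"dx":2,"dy":0,"dz":18,"yaw":0},{"hand":0.95,"dx":5,"dy":0,"dz":46,"yaw":0},{"hand":0.95,"dx":10,"dy":0,"dz":82,"yaw":0},{"hand":0.95,"dx":14,"dy":0,"dz":118,"yaw":0},{"hand":0.95,"dx":18,"dy":0,"dz":154,"yaw":0},{"hand":0.95,"dx":22,"dy":0,"dz":190,"yaw":0},{"hand":0.95,"dx":27,"dy":0,"dz":226,"yaw":0},{"hand":0.95,"dx":31,"dy":0,"dz":262,"yaw":0},{"hand":0.95,"dx":35,"dy":0,"dz":298,"yaw":0},{"hand":0.95,"dx":40,"dy":0,"dz":334,"yaw":0},{"hand":0.95,"dx":44,"dy":0,"dz":370,"yaw":0},{"hand":0.95,"dx":48,"dy":0,"dz":406,"yaw":0}]' 60
python3 -m crank '[{"hand":0.95,"dx":3,"dy":0,"dz":28,"yaw":0},{"hand":0.95,"dx":6,"dy":0,"dz":48,"yaw":0},{"hand":0.95,"dx":7,"dy":0,"dz":60,"yaw":0},{"hand":0.95,"dx":7,"dy":0,"dz":62,"yaw":0},{"hand":0.95,"dx":7,"dy":0,"dz":62,"yaw":0},{"hand":0.95,"dx":7,"dy":0,"dz":62,"yaw":0}]' 60
python3 -c "
from h import *
p=bot.observe()['position'];ov('pics/w12.png',p[0],p[1],p[2]-.014,.04,.014,.020,.006)
go(.4686,.3540,.018)"
```

```text
clock: 25.17
position: [0.4846, 0.2952, 0.1544]
tool_rot: [-1.571, 0.002, 0.421]
force: [0.6, 0.1, -1.7]
grip_width: 0.0251
clock: 25.67
position: [0.4675, 0.3519, 0.1549]
tool_rot: [-1.572, 0.001, 0.42]
force: [-0.1, -0.7, -1.9]
grip_width: 0.0256
t 25.72 pos [0.4677 0.3518 0.155 ] rot [-1.572e+00  1.000e-03  4.190e-01] grip 0.0254 F [ 0.7 -0.1 -2.1] q7 -0.68
dx 1.7 dy 137.0 dz 1.6 yaw 0.001  rows 3.3
```

View pics/w12.png

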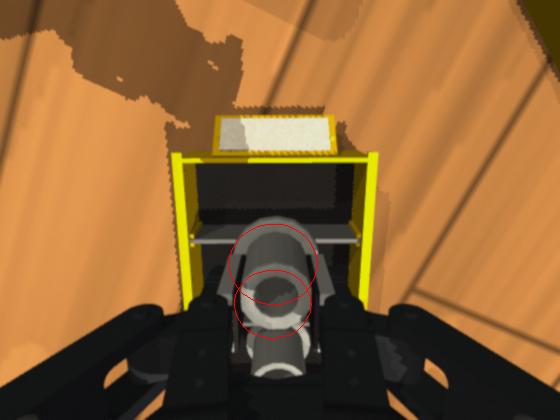

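```bash
python3 -m crank '[{"hand":0.95,"dx":1.5,"dy":15,"dz":1,"yaw":0},{"hand":0.95,"dx":1.5,"dy":40,"dz":1,"yaw":0},{"hand":0.95,"dx":1.5,"dy":65,"dz":1,"yaw":0},{"hand":0.95,"dx":1.5,"dy":85,"dz":1,"yaw":0},{"hand":0.95,"dx":1.5,"dy":105,"dz":1,"yaw":0},{"hand":0.95,"dx":1.5,"dy":120,"dz":1,"yaw":0},{"hand":0.95,"dx":1.5,"dy":128,"dz":1,"yaw":0},{"hand":0.95,"dx":1.5,"dy":132,"dz":1,"yaw":0},{"hand":0.95,"dx":1.5,"dy":133,"dz":1,"yaw":0},{"hand":0.95,"dx":1.5,"dy":133,"dz":1,"yaw":0},{"hand":0.95,"dx":1.5,"dy":133,"dz":1,"yaw":0}]' 60
python3 -m crank '[{"hand":0.95,"dx":0,"dy":1,"dz":0,"yaw":0},{"hand":0.95,"dx":0,"dy":2,"dz":0,"yaw":0},{"hand":0.95,"dx":0,"dy":3,"dz":0,"yaw":0},{"hand":0.95,"dx":0,"dy":3,"dz":0,"yaw":0}]' 60
```

```text
clock: 26.63
position: [0.4685, 0.3551, 0.0232]
tool_rot: [-1.571, -0.001, 0.421]
force: [-0.7, -1.3, -2.4]
grip_width: 0.0257
clock: 26.97
position: [0.468, 0.355, 0.0193]
tool_rot: [-1.571, -0.0, 0.421]
force: [-0.6, -0.7, -2.9]
grip_width: 0.0258
```

```bash
python3 -m crank '[{"hand":0.95,"dx":0,"dy":1,"dz":0,"yaw":0},{"hand":0.95,"dx":0,"dy":2,"dz":0,"yaw":0},{"hand":0.95,"dx":0,"dy":2,"dz":0,"yaw":0},{"hand":0.95,"dx":0,"dy":2,"dz":0,"yaw":0}]' 60
```

```text
clock: 27.3
position: [0.468, 0.3551, 0.0181]
tool_rot: [-1.571, -0.0, 0.421]
force: [-3.7, -4.1, 17.5]
grip_width: 0.0257
```

```bash
python3 -m crank '[{"hand":0.4,"dx":0,"dy":-1,"dz":0,"yaw":0},{"hand":0.4,"dx":0,"dy":-1,"dz":0,"yaw":0},{"hand":0.4,"dx":0,"dy":-1,"dz":0,"yaw":0},{"hand":0.4,"dx":0,"dy":-1,"dz":0,"yaw":0},{"hand":0.4,"dx":0,"dy":-1,"dz":0,"yaw":0},{"hand":0.4,"dx":0,"dy":-20,"dz":0,"yaw":0},{"hand":0.4,"dx":0,"dy":-50,"dz":0,"yaw":0},{"hand":0.4,"dx":0,"dy":-90,"dz":0,"yaw":0},{"hand":0.0,"dx":0,"dy":-130,"dz":0,"yaw":0},{"hand":0.0,"dx":0,"dy":-150,"dz":0,"yaw":0},{"hand":0.0,"dx":0,"dy":-150,"dz":0,"yaw":0},{"hand":0.0,"dx":0,"dy":-150,"dz":0,"yaw":0}]' 60;  python3 -c "
from h import *
for n in ['wrist','side','scene']: cv2.imwrite('pics/e_%s.png'%n,cv2.cvtColor(bot.grab_frame(n),cv2.COLOR_RGB2BGR))
crop('pics/e_side.png',90,150,340,420,'pics/e_sc.png')"
```

```text
clock: 28.3
position: [0.4684, 0.3551, 0.1683]
tool_rot: [-1.571, -0.002, 0.421]
force: [-0.5, -0.2, -0.2]
grip_width: 0.0855
(540, 500, 3)
```

View pics/e_wrist.png

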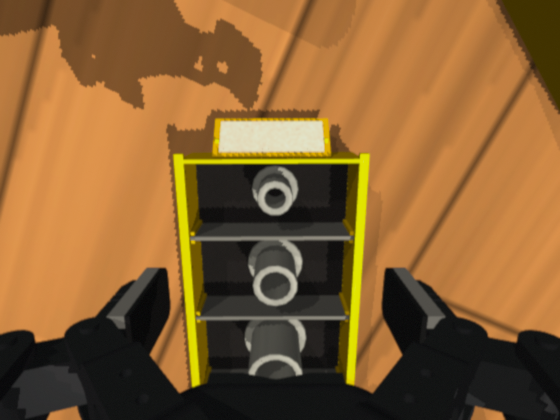

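View pics/e_side.png

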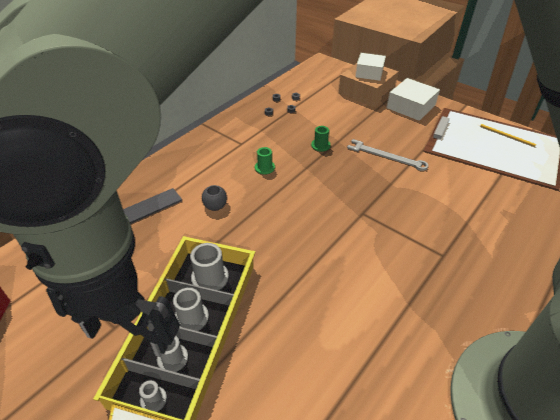

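View pics/e_scene.png

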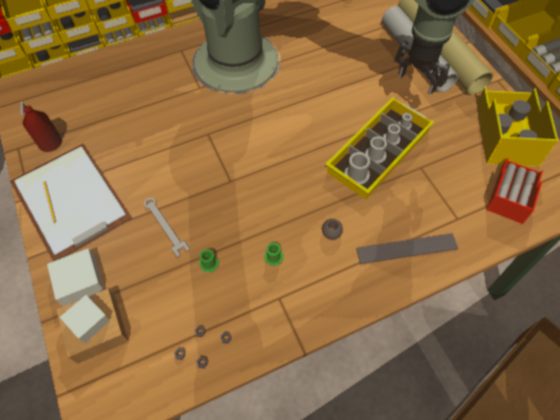

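The pictures show all four bushes standing in order: the smallest by the label at wrist (275,190), the largest at scene (359,165). The ball (scene 333,229) and the spanner are unmoved, and the gripper is clear and empty.

```bash
python3 -c "
from h import *
cs=bot.camera_info('scene')
print(bot.job_done(), bot.observe()['clock'])"
```

```text
the job is handed in; nothing more can be done
the job is handed in; nothing more can be done
```

The four bushes are in the bin in order of size, bush1 in compartment 1 at the label end up to bush4 in compartment 4. I handed the job in after about 28 s of the 112 s; no verdict is given.

- **Placing:** I lowered each bush until the wrist force rose (17–31 N upward, against the 120 N limit), at the tool height expected for the liner. I then released it and backed the gripper off.
- **Last checks:** The final wrist, side and scene pictures show all four bushes upright, one to a compartment. The linkage ball, the spanner and the green bushes look unmoved, and the gripper was open at 0.168 m, touching nothing. I judged the final poses by eye and from the tool positions at release, which were within about 2 mm of the compartment centres. I did not measure the bush poses again.
- **Disagreements:** In the pictures the held bushes sat a few mm off the outline drawn for them, as if lower, but contact came at the expected height. The finger opening read 1–2.5 mm under the tube diameters. Closing on bush1 briefly gave 53 N at the wrist.

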